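# Open the kitchen-roll holder for a new roll

## Robot

A 7-joint arm with a two-finger parallel gripper is mounted at the origin on a cart in front of the work surface, level with it; the furniture and walls round the work are solid. World frame = base frame: x ahead of the robot, y to its left, z up, the work surface at z = 0. Lengths are in mm, angles in rad, forces in N, time in s.
With the tool pointing down it reaches from about 400 to 875 mm from the base axis. Payload 4.4 kg.
Tool frame: the origin (TCP) lies where the fingers leave the gripper's body, on its centre line; the fingertips stand 73 mm ahead of it and the grasp point (between the pads) lies 54 mm ahead of it; z points along the fingers, y is the line along which they close (so a half turn about z gives the same grasp; the last joint's range is limited). The gripper opens to 85 mm and grips with 20 to 120 N. Pads are 22 mm wide; open, the fingers measure 114 mm over their backs; the gripper's body (76 mm by 85 mm) begins 54 mm behind the grasp point. The pads swing forward as they close: fully open they stand 13 mm farther back than shut.
Start: joints at [-1.37, 0.628, 0.038, 1.517, -0.027, 0.996, -0.02], TCP at [171.347, 627.022, 303.913] pointing down, gripper open.
Joint ranges: [-3.06, 3.06], [-0.37, 2.12], [-1.25, 1.32], [0.18, 2.47], [-1.1, 4.24], [0.23, 1.98], [-2.94, 2.94]. Speed limits (rad/s): [2.57, 2.57, 3.14, 3.14, 3.14, 3.14, 3.14].

## Interface

Orientations are given as [roll, pitch, yaw] about the fixed x, y, z axes, in that order (R = Rz(yaw) Ry(pitch) Rx(roll)).
In Python, from cell import ctrl gives the robot as it stands.
- The arm moves only by the tool send_rows, never from a script. Its argument "rows" is a list that holds one entry, the list of rows, each a list of 6 numbers: the shift along the tool's x, y, z in cm, then the turn, a rotation vector about the tool's x, y, z in rad. In form: [[[tx, ty, tz, wx, wy, wz], ...]]. A call has 1 to 10 rows; each row is the pose to reach, as a shift and turn from the pose commanded when the call began, along the tool's axes at that moment; what a row does not reach only later rows make up. A row lasts 1/10 s, in which the tool goes at most 50 mm and 8.59 degrees, less where a joint would pass 70% of its speed; a pose out of reach is approached as far as the arm can. A call with a gripper value outside its range is refused whole. "grip" is the closure in counts, from 0 (fully open) to 255 (shut), set as the call begins (left out, the last holds). The fingers move at their own pace and stop on an object; the grip force is fixed at half the most. Time passes only in rows, so rows that repeat a pose let the fingers close. It gives the time, the measured TCP pose, the force, the opening and the grip force at its end, in the units of the state.
- ctrl.read_state(): the state, without advancing time (a new reading comes with each control period).
- ctrl.get_image(name): name is "scene" or "side" or "wrist"; returns a dict with "pixels" (400x640x3 uint8, red, green, blue), "fx", "fy", "cx", "cy" (pixels), "extrinsics" (4x4, takes a point from camera to world coordinates); the wrist camera has in their place "mount" (4x4, takes a point from camera to tool coordinates, whose origin is the TCP and whose axes are the flange's). Camera axes: x right, y up, looking along -z (the intrinsics and any distortion apply to the point x, -y, -z); pixel columns grow to the right and rows downward; lengths in mm; the calibration is good to about 2 mm. A picture is of the moment at which its call begins: read the wrist's pose just before it. There is no depth.
- ctrl.finish_job(): hands the job in; it is judged then, once.
The state is a dict: "clock": time; "qpos": joint angles; "qd": joint speeds; "tau": joint torques, N m; "eef_pos": TCP position; "tool_rot": TCP orientation; "force": force on the tool from outside, world axes, zero at the start; "torque": the same for the moment, N m; "width": finger opening in mm; "gripper_force": force on a finger pad.
Only numpy, scipy, OpenCV 4.12 (cv2) and the standard library are available. Lean on these libraries where they do the work, as an engineer would, in place of code of your own. Each camera call takes 0.05 s, during which the arm holds its last target. There are 200 camera calls.

## Task

Get the empty kitchen-roll holder ready for the new roll: swing its tear-off arm up and over to the back until it snaps into its end position and stays there, then pull the spring-loaded end of the holder outwards until the outer edge of its foot is on the long line that runs right across the base. Finish while still holding the end at the line, so that I can put the roll in (it springs back if you let go), and leave the new roll, the mug, the teaspoon and the opener where they are.

Things in the scene. Friction and masses are not known exactly. Their poses are not given: they have to be found in the camera images.
- roll_holder: white worktop holder for kitchen rolls, stuck down by suction feet; base 90 x 350 mm, top 21 mm above the worktop. Origin: centre of its underside; x to the back (away from the robot at yaw 0), y along the roll's axis towards the fixed end plate (at y 145 to 160 mm, 119 mm high), z up. Both ends have a grey hub facing inwards (radius 18, 14 mm long, axis 83 mm above the worktop)
- bar_pivot (a point): point on the hinge axis of the tear-off arm, straight across from point bar_grip; the axis runs along the holder's y, 25 mm behind the middle of the base, 105 mm above the worktop (the hinge itself is outside the fixed end plate)
- bar_grip (a point): middle of the grey sleeve (12 mm thick, 100 mm long) on the bar of the tear-off arm. The bar is an 8 mm steel rod along the holder's y, 73 mm from the hinge axis, from a crank outside the fixed end plate to a 16 mm ball end 94 mm past this point; it lies in front of the hinge, across the roll's space, and swings up over the top to the back
- tear_arm (a joint): swing of the tear-off arm, rad: 0 = down in front (bar 16 degrees below the level of the hinge axis), 1.85 = straight up, 2.37 = end stop, 30 degrees past straight up to the back. The hinge is stiff enough to stay where it is left; from 1.75 a sprung detent resists (about 5 N at the bar), past about 2.2 it snaps the arm to the stop and keeps it there
- sprung_end (a joint): how far the sprung end is pulled out, m: 0 = at rest, grows as it moves outwards (towards the holder's -y), 0.038 = outer edge of its foot on the long line, 0.055 = end stop. The spring pulls it back to 0: 4 N at rest, 9 N at the line, 11 N at the stop
- pull_tab (a point): top centre of the ribbed pull tab on the sprung end, 147 mm above the worktop. The tab is an upright plate 12 mm thick (along the holder's y) and 32 mm wide (along its x); it stands about 30 mm free above the round shoulder of the end plate (14 mm thick, 68 mm wide)
- foot_edge (a point): middle of the outer lower edge of the sprung end's foot (the 50 x 40 x 13 mm block that slides on the base), at the height of the base's top
- long_line (a point): middle of the long dark line engraved right across the base's top near its outer end (84 mm long; the two short ticks 18 mm nearer to the foot are for another roll size). Fixed to the holder, at y = -143 mm of it
- new_roll: the new kitchen roll, white, 110 mm diameter, 228 mm high, standing upright on the worktop; origin at its underside's centre; leave it alone
- mug: white mug with a band, 85 mm across without its handle, 90 mm high, origin at its underside's centre; leave it alone
- spoon_small: steel teaspoon, 130 mm long, lying on the worktop; leave it alone
- opener: butterfly tin opener with two blue handles, 143 x 55 x 33 mm, lying on the worktop; leave it alone

How it is judged:
By the outcome, as a careful person would: the job done as asked, in the order asked, and still so for the second after the job is handed in, while the arm keeps its last pose, push and grip.
It also fails if it takes over 48 s, if anything falls off the work surface, if the arm or the gripper's body presses on something with over 40 N, if the wrist force passes 120 N, or if a joint passes its speed limit or range.

## Working session

There is one attempt and no reset: what is moved stays moved. The work goes in short steps, Python scripts to look and compute and a tool call to move; the robot and the scene stay as the last step left them, time stands still between calls to the robot, and variables do not carry over. Pictures are saved under pics/ and viewed, at most 13 in all, crops included, and the job is handed in when it is done.

Besides the shell and the picture viewer there is one more tool, called after "Call:" as name(argument=value, ...), one argument or row to a line, values as JSON. send_rows: Moves the arm, as the interface text tells. Its arguments: {"type":"object","properties":{"rows":{"type":"array","items":{"type":"array","items":{"type":"array","items":{"type":"number"}}}},"grip":{"type":"number"}},"required":["rows"]}

```bash
mkdir -p pics; ls
python3 - <<'E'
from cell import ctrl
import cv2,pickle
s=ctrl.read_state();print({k:s[k] for k in('clock','eef_pos','tool_rot','width','force')})
d={}
for n in("scene","side","wrist"):
    i=ctrl.get_image(n);d[n]=i
    cv2.imwrite(f'pics/{n}0.png',i['pixels'][:,:,::-1])
    print(n,{k:v for k,v in i.items() if k!='pixels'})
pickle.dump((s,d),open('d0.pkl','wb'))
E
```

```text
pics
{'clock': 0.0, 'eef_pos': array([171.21074638, 626.54551693, 302.98200645]), 'tool_rot': array([-3.13969578e+00,  6.17740107e-06,  2.87477402e+00]), 'width': 85.33833481322202, 'force': array([ 0.48759972,  0.14899577, -0.79873871])}
scene {'fx': 471.19101167969563, 'fy': 471.19101167969563, 'cx': 312.83428224974944, 'cy': 203.9280798981214, 'extrinsics': array([[ 8.39238751e-01,  2.69412557e-01, -4.72329538e-01,
        -1.60371769e+02],
       [-5.43240545e-01,  4.53481604e-01, -7.06572109e-01,
        -1.07198794e+03],
       [ 2.38333576e-02,  8.49571250e-01,  5.26935159e-01,
         8.57287134e+02],
       [ 0.00000000e+00,  0.00000000e+00,  0.00000000e+00,
         1.00000000e+00]])}
side {'fx': 467.8889491618501, 'fy': 467.8889491618501, 'cx': 322.39685513350867, 'cy': 196.83464894734027, 'extrinsics': array([[ 9.95029232e-01,  7.20075345e-02, -6.87876604e-02,
         4.40330841e+02],
       [-9.84951433e-02,  6.09797951e-01, -7.86412847e-01,
        -1.01351933e+03],
       [-1.46810759e-02,  7.89279022e-01,  6.13859179e-01,
         8.58792141e+02],
       [ 0.00000000e+00,  0.00000000e+00,  0.00000000e+00,
         1.00000000e+00]])}
wrist {'fx': 342.6939755470666, 'fy': 342.6939755470666, 'cx': 315.26150273324515, 'cy': 200.15325591812461, 'mount': array([[-1.86929877e-04,  9.44418977e-01,  3.28744219e-01,
         8.37764341e+01],
       [ 9.99999808e-01, -1.76539318e-05,  6.19334234e-04,
        -2.78845244e-01],
       [ 5.90714632e-04,  3.28744272e-01, -9.44418792e-01,
        -6.91629316e+01],
       [ 0.00000000e+00,  0.00000000e+00,  0.00000000e+00,
         1.00000000e+00]])}
```

View pics/scene0.png

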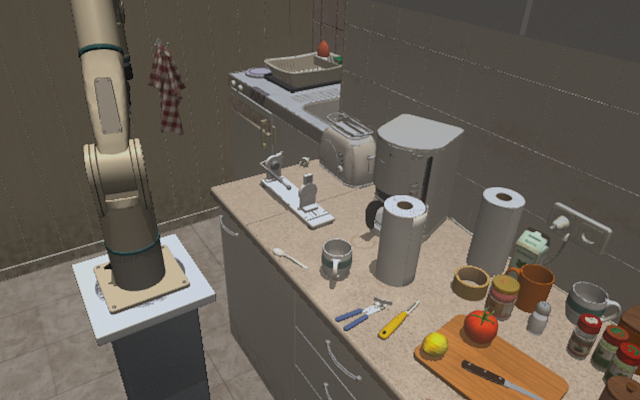

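View pics/side0.png

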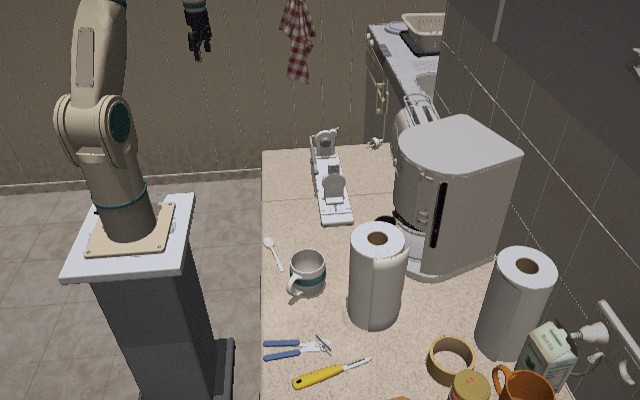

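The holder stands at about (297,190) in scene and (332,177) in side. The tear-off arm is at the far end and the pull tab at the near end (scene ~(308,178)). I'll enlarge both areas.

Run:
```python
import cv2,pickle,numpy as np
s,d=pickle.load(open('d0.pkl','rb'))
a=d['scene']['pixels'][145:235,250:340,::-1];b=d['side']['pixels'][120:230,300:366,::-1]
a=cv2.resize(a,None,fx=5,fy=5,interpolation=cv2.INTER_CUBIC);b=cv2.resize(b,None,fx=5,fy=5,interpolation=cv2.INTER_CUBIC)
c=np.zeros((550,780,3),np.uint8);c[:450,:450]=a;c[:,450:780]=b
cv2.imwrite('pics/crop0.png',c)
```

```text
(no output)
```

View pics/crop0.png

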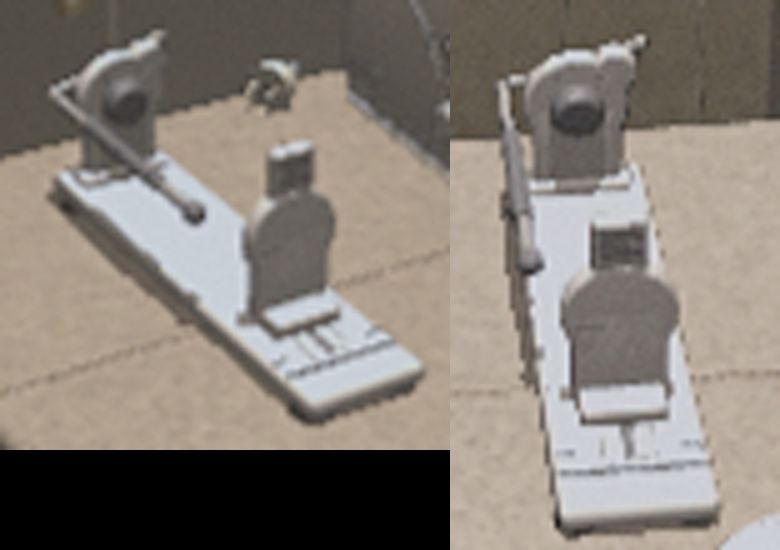

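```bash
cat > h.py <<'E'
import numpy as np
def ray(i,u,v,T=None):
    E=i['extrinsics'] if T is None else T
    d=E[:3,:3]@np.array([(u-i['cx'])/i['fx'],-(v-i['cy'])/i['fy'],-1.]);return E[:3,3],d/np.linalg.norm(d)
def plane(i,u,v,z,T=None):
    o,d=ray(i,u,v,T);return o+d*(z-o[2])/d[2]
def tri(rs):
    A=sum(np.eye(3)-np.outer(d,d) for o,d in rs);b=sum((np.eye(3)-np.outer(d,d))@o for o,d in rs);p=np.linalg.solve(A,b)
    return p,[round(float(np.linalg.norm(np.cross(p-o,d))),1) for o,d in rs]
E
python3 - <<'E'
import pickle,numpy as np
from h import *
np.set_printoptions(precision=1,suppress=True)
s,d=pickle.load(open('d0.pkl','rb'))
S=lambda x,y:(250+x/5-.4,145+y/5-.4);D=lambda x,y:(300+(x-450)/5-.4,120+y/5-.4)
c,e=d['scene'],d['side']
print('lineends scene',plane(c,*S(288,375),21),plane(c,*S(392,343),21),'side',plane(e,*D(558,470),21),plane(e,*D(706,465),21))
for n,a,b in(('tabtop',(290,147),(619,225)),('ball',(195,212),(531,262)),('barfar',(57,92),(502,85)),('hubfar',(126,100),(573,112))):
    print(n,*tri([ray(c,*S(*a)),ray(e,*D(*b))]))
E
```

```text
lineends scene [522.1 -21.2  21. ] [600.7 -24.2  21. ] side [523.4 -15.6  21. ] [605.9 -20.9  21. ]
tabtop [564.9  47.2 141.5] [1.2, 1.2]
ball [519.4  91.6  87.2] [1.0, 1.0]
barfar [517.7 283.1  92.3] [1.3, 1.3]
hubfar [560.7 259.2  84.4] [0.4, 0.4]
```

Line midpoint is near (563,-20), the yaw is about 0, and the tab is near (565,47). The bar runs at x≈518, z≈87, with its sleeve centre near y≈186. I'll move above it for a wrist view.

Call:
send_rows(
  rows=[
    [[-46,-37,-3,0,0,1.3],[-46,-37,-3,0,0,1.3],[-46,-37,-3,0,0,1.3],[-46,-37,-3,0,0,1.3],[-46,-37,-3,0,0,1.3],[-46,-37,-3,0,0,1.3],[-46,-37,-3,0,0,1.3],[-46,-37,-3,0,0,1.3],[-46,-37,-3,0,0,1.3],[-46,-37,-3,0,0,1.3]],
  ],
)

```text
clock: 1.15
eef_pos: [464.8, 220.9, 329.3]
tool_rot: [-3.141, 0.0, 1.573]
force: [1.1, 1.1, -0.7]
width: 85.8
gripper_force: 0.0
```

```bash
cat >> h.py <<'E'
from scipy.spatial.transform import Rotation as Ro
def delta(s,p,rpy):
    R=Ro.from_euler('xyz',s['tool_rot']);return np.round(np.r_[R.inv().apply(np.array(p)-s['eef_pos'])/10,(R.inv()*Ro.from_euler('xyz',rpy)).as_rotvec()],3)
def show(s):
    for k in('clock','eef_pos','tool_rot','force','width','gripper_force','qpos'):print(k,np.round(s[k],3))
def wristT(s,i):
    T=np.eye(4);T[:3,:3]=Ro.from_euler('xyz',s['tool_rot']).as_matrix();T[:3,3]=s['eef_pos'];return T@i['mount']
E
python3 - <<'E'
from cell import ctrl
from h import *
s=ctrl.read_state();show(s);print(delta(s,[520,150,330],[np.pi,0,np.pi/2]).tolist())
E
```

```text
clock 1.15
eef_pos [464.819 220.933 329.334]
tool_rot [-3.141  0.     1.573]
force [ 1.099  1.08  -0.701]
width 85.778
gripper_force 0.0
qpos [-0.803  0.432  0.436  1.867 -0.229  0.891 -0.255]
[-7.106, 5.502, -0.066, -0.0, 0.0, 0.002]
```

Call:
send_rows(
  rows=[
    [[-7.1,5.5,-2,0,0,0],[-7.1,5.5,-2,0,0,0],[-7.1,5.5,-2,0,0,0],[-7.1,5.5,-2,0,0,0],[-7.1,5.5,-2,0,0,0]],
  ],
)

```text
clock: 1.65
eef_pos: [518.4, 153.1, 348.7]
tool_rot: [-3.14, -0.001, 1.577]
force: [0.4, 0.3, 0.4]
width: 85.8
gripper_force: 0.0
```

Run:
```python
from cell import ctrl
from h import *
import cv2,pickle
s=ctrl.read_state();i=ctrl.get_image('wrist');show(s)
pickle.dump((s,i),open('w1.pkl','wb'));cv2.imwrite('pics/w1.png',i['pixels'][:,:,::-1])
```

```text
clock 1.65
eef_pos [518.436 153.095 348.675]
tool_rot [-3.140e+00 -1.000e-03  1.577e+00]
force [0.359 0.343 0.388]
width 85.767
gripper_force 0.0
qpos [-0.64   0.45   0.444  1.774 -0.23   0.97  -0.098]
```

View pics/w1.png

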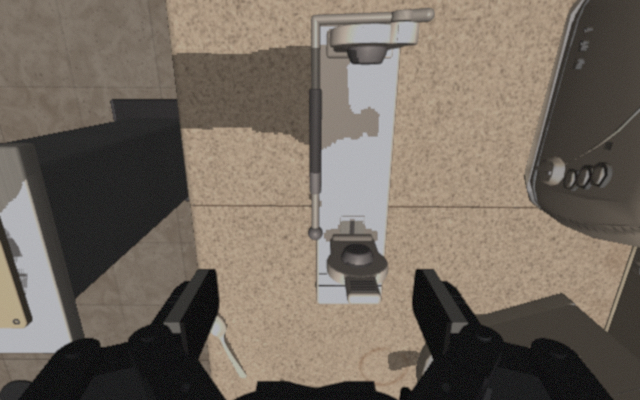

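The wrist view shows the sleeve from (316,89) to (315,192), the ball at (315,232), the hinge stub at about (430,15), the long line near row 287 and the tab top near (362,293).

Run:
```python
from h import *
import cv2,pickle
np.set_printoptions(precision=1,suppress=True)
s,i=pickle.load(open('w1.pkl','rb'));T=wristT(s,i)
for n,u,v,z in(('sl1',316,89,85),('sl2',315,192,85),('ball',315,232,85),('rod top',316,30,85),('fixhub',368,55,83),('stub',430,15,105),('tab',363,292,147),('line L',318,287,21),('baseBL',318,302,21),('baseBR',380,302,21)):print(n,plane(i,u,v,z,T))
a=cv2.resize(i['pixels'][205:305,305:405,::-1],None,fx=5,fy=5,interpolation=cv2.INTER_CUBIC);cv2.imwrite('pics/w1c.png',a)
```

```text
sl1 [519.1 230.3  85. ]
sl2 [518.7 130.3  85. ]
ball [519.   85.7  85. ]
rod top [518.8 279.5  85. ]
fixhub [565.8 259.7  83. ]
stub [611.5 288.5 105. ]
tab [563.6  53.7 147. ]
line L [523.4 -24.4  21. ]
baseBL [523.6 -48.2  21. ]
baseBR [608.4 -47.6  21. ]
```

View pics/w1c.png

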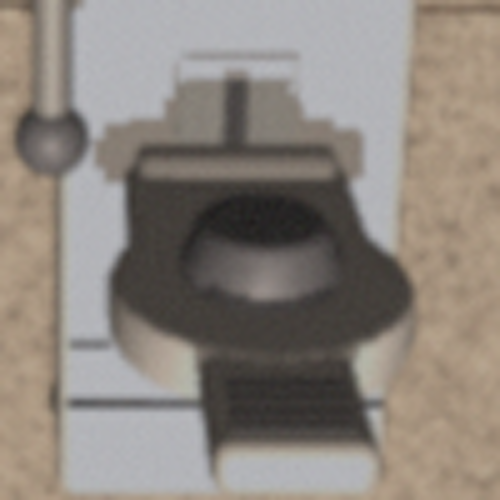

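Call:
send_rows(
  rows=[
    [[2.7,0.1,4,0,0,0.005],[2.7,0.1,8,0,0,0.005],[2.7,0.1,12,0,0,0.005],[2.7,0.1,15,0,0,0.005],[2.7,0.1,18,0,0,0.005],[2.7,0.1,20,0,0,0.005],[2.7,0.1,20.9,0,0,0.005],[2.7,0.1,20.9,0,0,0.005],[2.7,0.1,20.9,0,0,0.005],[2.7,0.1,20.9,0,0,0.005]],
  ],
  grip=60,
)

```text
clock: 2.7
eef_pos: [520.9, 179.2, 141.5]
tool_rot: [3.14, -0.001, 1.57]
force: [0.6, -0.4, -0.4]
width: 65.0
gripper_force: 0.0
```

Run:
```python
from cell import ctrl
from h import *
import cv2,pickle
s,i=pickle.load(open('w1.pkl','rb'));print('tab',plane(i,364.2,297.8,147,wristT(s,i)))
s=ctrl.read_state();show(s);print(delta(s,[519.3,180,139],[np.pi,0,np.pi/2]).tolist())
i=ctrl.get_image('wrist')
cv2.imwrite('pics/w2.png',i['pixels'][:,:,::-1])
```

```text
tab [565.06111231  47.38148654 147.        ]
clock 2.7
eef_pos [520.916 179.238 141.463]
tool_rot [ 3.14e+00 -1.00e-03  1.57e+00]
force [ 0.632 -0.406 -0.351]
width 65.043
gripper_force 0.0
qpos [-0.566  0.744  0.286  1.934 -0.397  0.516 -0.004]
[0.076, -0.162, 0.246, 0.002, -0.001, -0.001]
```

View pics/w2.png

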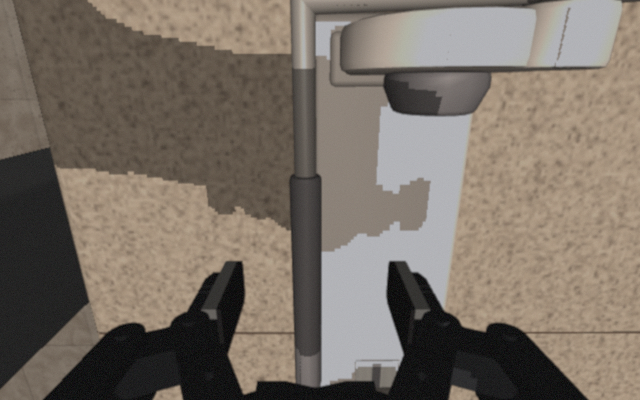

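The bar (col ~306) lies between the fingers (tips at cols 243 and 388). I'll shift 1.6 mm towards the robot, go down 2.5 mm and close.

Call:
send_rows(
  rows=[
    [[0.1,-0.2,0.2,0,0,0],[0.1,-0.2,0.2,0,0,0]],
  ],
)

```text
clock: 2.95
eef_pos: [518.0, 180.1, 138.6]
tool_rot: [-3.142, -0.0, 1.57]
force: [-0.7, -0.5, 0.6]
width: 65.5
gripper_force: 0.0
```

Call:
send_rows(
  rows=[
    [[0,0,0,0,0,0],[0,0,0,0,0,0],[0,0,0,0,0,0],[0,0,0,0,0,0],[0,0,0,0,0,0],[0,0,0,0,0,0],[0,0,0,0,0,0],[0,0,0,0,0,0]],
  ],
  grip=230,
)

```text
clock: 3.75
eef_pos: [517.8, 179.7, 138.1]
tool_rot: [-3.14, 0.0, 1.57]
force: [-2.3, 0.3, 1.2]
width: 10.1
gripper_force: 58.4
```

Call:
send_rows(
  rows=[
    [[0,-0.1,-0.5,0,0,0],[0,-0.2,-1,0,0,0],[0,-0.3,-1.5,0,0,0],[0,-0.3,-2,0,0,0],[0,-0.2,-2.7,0,0,0],[0,-0.2,-3.3,0,0,0],[0,0,-3.9,0,0,0],[0,0.2,-4.5,0,0,0],[0,0.2,-4.5,0,0,0]],
  ],
)

```text
clock: 4.65
eef_pos: [521.2, 179.7, 184.3]
tool_rot: [3.14, -0.001, 1.57]
force: [2.6, -0.6, -3.4]
width: 10.4
gripper_force: 58.7
```

Call:
send_rows(
  rows=[
    [[0,0.3,-0.6,0,0,0],[0,0.5,-1.15,0,0,0],[0,0.9,-1.7,0,0,0],[0,1.3,-2.2,0,0,0],[0,1.7,-2.7,0,0,0],[0,2.2,-3.1,0,0,0],[0,2.7,-3.5,0,0,0],[0,3.2,-3.8,0,0,0],[0,3.8,-4.1,0,0,0],[0,4.4,-4.35,0,0,0]],
  ],
)

```text
clock: 5.65
eef_pos: [561.0, 179.7, 227.7]
tool_rot: [-3.132, -0.0, 1.57]
force: [-11.6, -0.0, 9.1]
width: 9.8
gripper_force: 58.4
```

Call:
send_rows(
  rows=[
    [[0,0.6,-0.2,0,0,0],[0,1.2,-0.3,0,0,0],[0,1.85,-0.4,0,0,0],[0,2.5,-0.45,0,0,0],[0,3.1,-0.4,0,0,0],[0,3.8,-0.3,0,0,0],[0,4.4,-0.2,0,0,0],[0,5,0,0,0,0],[0,5.6,0.25,0,0,0],[0,6.1,0.5,0,0,0]],
  ],
)

```text
clock: 6.65
eef_pos: [625.5, 179.9, 222.6]
tool_rot: [-3.141, -0.001, 1.57]
force: [-16.3, -1.0, 28.3]
width: 9.8
gripper_force: 63.2
```

Call:
send_rows(
  rows=[
    [[0,0,0,0,0,0],[0,0.1,0.1,0,0,0],[0,0.1,0.1,0,0,0]],
  ],
)

```text
clock: 6.95
eef_pos: [625.4, 179.9, 222.9]
tool_rot: [-3.139, -0.001, 1.57]
force: [-10.5, 1.2, 15.7]
width: 9.8
gripper_force: 61.4
```

Call:
send_rows(
  rows=[
    [[0,0,0,0,0,0],[0,0,0,0,0,0],[0,0,0,0,0,0],[0,0,-1,0,0,0],[0,0,-4,0,0,0],[0,0,-8,0,0,0],[0,0,-11,0,0,0],[0,0,-11,0,0,0]],
  ],
  grip=150,
)

```text
clock: 7.75
eef_pos: [629.0, 179.5, 336.6]
tool_rot: [3.131, -0.002, 1.569]
force: [1.1, -0.0, -0.1]
width: 35.2
gripper_force: 0.0
```

Run:
```python
from cell import ctrl
from h import *
import cv2
s=ctrl.read_state();show(s)
d={n:ctrl.get_image(n) for n in('scene','side','wrist')}
a=cv2.resize(d['scene']['pixels'][145:235,250:340,::-1],None,fx=3,fy=3,interpolation=2);b=cv2.resize(d['side']['pixels'][110:230,296:376,::-1],None,fx=3,fy=3,interpolation=2)
c=np.zeros((600,640,3),np.uint8);c[:270,:270]=a;c[:360,280:520]=b;w=cv2.resize(d['wrist']['pixels'][:,:,::-1],None,fx=.6,fy=.6,interpolation=3);c[360:,:384]=w
cv2.imwrite('pics/c3.png',c)
print(delta(s,[565,47.4,260],[np.pi,0,np.pi]).tolist())
```

```text
clock 7.75
eef_pos [629.033 179.471 336.554]
tool_rot [ 3.131e+00 -2.000e-03  1.569e+00]
force [ 1.051 -0.02  -0.111]
width 35.219
gripper_force 0.0
qpos [-0.559  0.631  0.416  1.481 -0.274  1.077 -0.088]
[-13.234, -6.462, 7.559, 0.01, 0.006, -1.572]
```

View pics/c3.png

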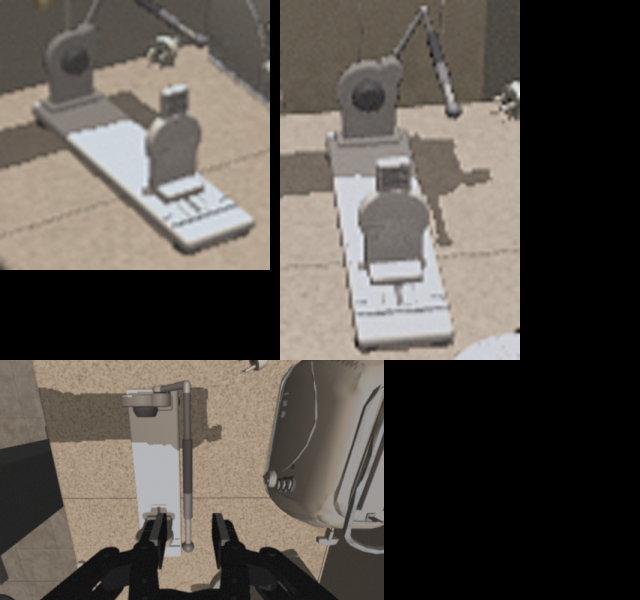

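The arm is over at the back, with its shadow and rod behind the plate. Next I move above the tab, turned 90°.

Call:
send_rows(
  rows=[
    [[-2.6,-1.3,0,0,0,-0.15],[-5.3,-2.6,0.5,0,0,-0.3],[-8,-4,1,0,0,-0.45],[-10,-5,2,0,0,-0.6],[-12,-6,3,0,0,-0.75],[-13.2,-6.4,4,0,0,-0.9],[-13.2,-6.4,4,0,0,-1.05],[-13.2,-6.4,4,0,0,-1.2],[-13.2,-6.4,4,0,0,-1.35],[-13.2,-6.4,4,0,0,-1.5]],
  ],
)

```text
clock: 8.9
eef_pos: [561.4, 47.6, 289.3]
tool_rot: [-3.141, -0.003, 3.076]
force: [0.9, -0.2, -0.3]
width: 35.0
gripper_force: 0.0
```

Run:
```python
from cell import ctrl
from h import *
s=ctrl.read_state();show(s);print(delta(s,[565,47.4,250],[np.pi,0,np.pi]).tolist())
```

```text
clock 8.9
eef_pos [561.419  47.58  289.337]
tool_rot [-3.141e+00 -3.000e-03  3.076e+00]
force [ 0.866 -0.212 -0.309]
width 35.044
gripper_force 0.0
qpos [-0.129  0.521 -0.008  1.778  0.005  0.845  1.366]
[-0.37, 0.007, 3.933, -0.0, -0.003, -0.066]
```

Call:
send_rows(
  rows=[
    [[-0.4,0,1.5,0,0,-0.066],[-0.4,0,3,0,0,-0.066],[-0.4,0,4,0,0,-0.066],[-0.4,0,4,0,0,-0.066],[-0.4,0,4,0,0,-0.066]],
  ],
)

```text
clock: 9.4
eef_pos: [566.0, 47.5, 250.4]
tool_rot: [-3.141, -0.001, 3.136]
force: [-0.1, 0.1, 0.1]
width: 35.3
gripper_force: 0.0
```

Run:
```python
from cell import ctrl
from h import *
import cv2,pickle
s=ctrl.read_state();i=ctrl.get_image('wrist');show(s)
pickle.dump((s,i),open('w4.pkl','wb'));cv2.imwrite('pics/w4.png',i['pixels'][:,:,::-1])
```

```text
clock 9.4
eef_pos [566.009  47.48  250.409]
tool_rot [-3.141e+00 -1.000e-03  3.136e+00]
force [-0.135  0.074  0.126]
width 35.261
gripper_force 0.0
qpos [-0.117  0.576 -0.024  1.806  0.019  0.761  1.413]
```

View pics/w4.png

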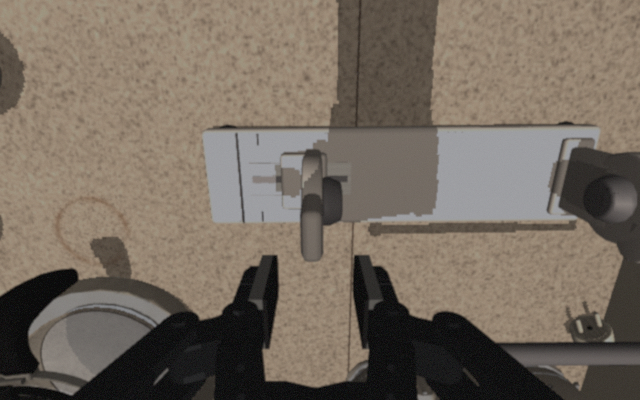

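The image shows the long line at col ~240, the foot's outer edge at ~282, and the upright end (plate and tab) along cols 302–324, rows 150–260. I'll check where the assumed tab point projects.

Run:
```python
from h import *
import cv2,pickle
s,i=pickle.load(open('w4.pkl','rb'));T=wristT(s,i)
def proj(p):
    c=np.linalg.inv(T)@np.r_[p,1];return np.round([i['cx']+i['fx']*c[0]/-c[2],i['cy']-i['fy']*c[1]/-c[2]],1)
for p in((565,47.4,147),(549,47.4,147),(581,47.4,147),(565,53.4,147),(565,47.4,117),(s['eef_pos'][0],s['eef_pos'][1],147)):print(p,proj(p))
for r in(177,):print('line',plane(i,240,r,21,T),'footedge',plane(i,282,r,21,T))
cv2.imwrite('pics/w4c.png',cv2.resize(i['pixels'][120:280,230:390,::-1],None,fx=4,fy=3.7,interpolation=2))
```

```text
(565, 47.4, 147) [316.3 239.2]
(549, 47.4, 147) [316.2 212.3]
(581, 47.4, 147) [316.5 264.6]
(565, 53.4, 147) [327.2 239.1]
(565, 47.4, 117) [316.2 218.7]
(np.float64(566.008521186126), np.float64(47.47979142119467), 147) [316.5 240.8]
line [563.26783106 -21.12626121  21.        ] footedge [563.48690025  16.73648053  21.        ]
```

View pics/w4c.png

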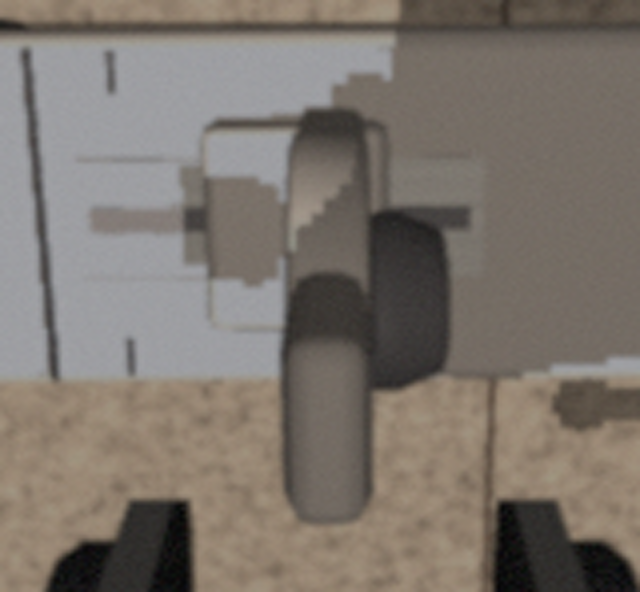

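The tab top is centred at pixel (312,236), giving about (564,45). Foot edge to line measures 37.9 mm, which matches the nominal 38. I descend with 35 mm opening.

Call:
send_rows(
  rows=[
    [[0.2,-0.25,1.5,0,0,0],[0.2,-0.25,3,0,0,0],[0.2,-0.25,4.2,0,0,0],[0.2,-0.25,5.2,0,0,0],[0.2,-0.25,5.6,0,0,0],[0.2,-0.25,5.6,0,0,0],[0.2,-0.25,5.6,0,0,0]],
  ],
)

```text
clock: 10.15
eef_pos: [564.5, 45.0, 195.1]
tool_rot: [3.142, 0.001, 3.136]
force: [0.4, 0.2, 0.0]
width: 35.0
gripper_force: 0.0
```

Call:
send_rows(
  rows=[
    [[0,0,0,0,0,0],[0,0,0,0,0,0],[0,0,0,0,0,0],[0,0,0,0,0,0],[0,0,0,0,0,0],[0,0,0,0,0,0],[0,0,0,0,0,0]],
  ],
  grip=230,
)

```text
clock: 10.85
eef_pos: [564.6, 45.2, 195.5]
tool_rot: [3.141, 0.001, 3.137]
force: [-1.7, 0.4, 6.1]
width: 10.8
gripper_force: 59.1
```

```bash
cat > look.py <<'E'
from cell import ctrl
from h import *
import cv2,pickle,sys
n=sys.argv[1]
s=ctrl.read_state();i=ctrl.get_image('wrist');c=ctrl.get_image('scene');d=ctrl.get_image('side');show(s)
pickle.dump((s,i,c,d),open(n+'.pkl','wb'))
o=np.zeros((600,780,3),np.uint8)
w=i['pixels'][100:240,180:380,::-1];o[:420,:600]=cv2.resize(w,None,fx=3,fy=3,interpolation=2)
cv2.imwrite('pics/'+n+'.png',o[:420,:600])
b=cv2.resize(d['pixels'][90:230,300:400,::-1],None,fx=4,fy=4,interpolation=2);a=cv2.resize(c['pixels'][130:230,250:350,::-1],None,fx=3.8,fy=3.8,interpolation=2)
o[:]=0;o[:560,:400]=b;o[:380,400:780]=a;cv2.imwrite('pics/'+n+'b.png',o)
E
python3 look.py g1
```

```text
clock 10.85
eef_pos [564.553  45.197 195.47 ]
tool_rot [3.141e+00 1.000e-03 3.137e+00]
force [-1.709  0.377  6.099]
width 10.762
gripper_force 59.111
qpos [-0.114  0.652 -0.024  1.856  0.024  0.633  1.413]
```

View pics/g1.png

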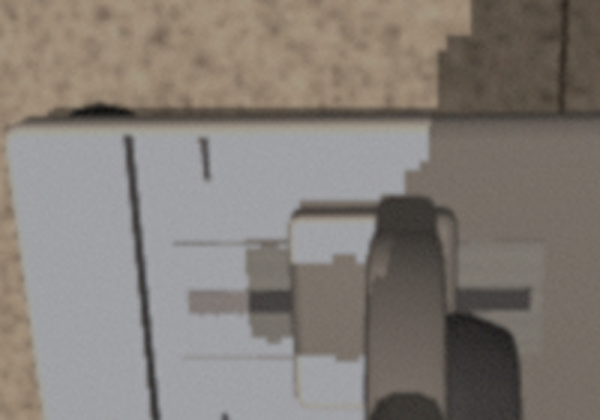

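Call:
send_rows(
  rows=[
    [[0,-0.4,0,0,0,0],[0,-0.9,0,0,0,0],[0,-1.4,0,0,0,0],[0,-1.9,0,0,0,0],[0,-2.4,0,0,0,0],[0,-2.9,0,0,0,0],[0,-3.4,0,0,0,0],[0,-3.7,0,0,0,0],[0,-3.8,0,0,0,0],[0,-3.8,0,0,0,0]],
  ],
)

```text
clock: 12.0
eef_pos: [564.6, 10.7, 195.4]
tool_rot: [3.137, 0.002, 3.139]
force: [-0.9, 6.7, 4.5]
width: 10.6
gripper_force: 59.1
```

Call:
send_rows(
  rows=[
    [[0,0,0,0,0,0],[0,0,0,0,0,0],[0,0,0,0,0,0]],
  ],
)

```text
clock: 12.3
eef_pos: [564.6, 10.8, 195.4]
tool_rot: [3.137, 0.002, 3.139]
force: [-0.8, 8.3, 4.8]
width: 11.2
gripper_force: 59.1
```

```bash
python3 look.py g2
```

```text
clock 12.3
eef_pos [564.606  10.76  195.435]
tool_rot [3.137e+00 2.000e-03 3.139e+00]
force [-0.805  8.319  4.836]
width 11.216
gripper_force 59.141
qpos [-0.044  0.65  -0.034  1.861  0.028  0.629  1.474]
```

View pics/g2.png

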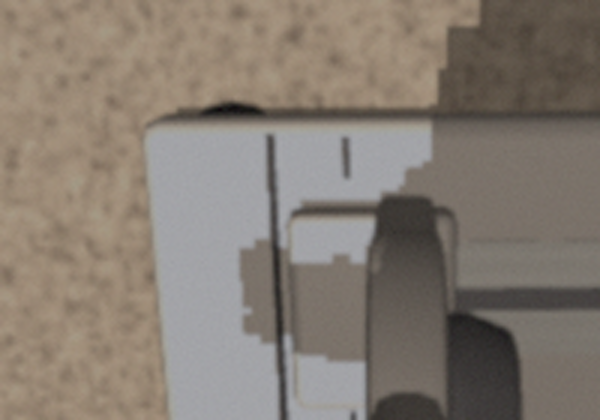

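Not slipped: the foot keeps its image column (~290 in the crop). The line is at ~277, so it's a few mm short. I'll compute the gap.

Run:
```python
from h import *
import cv2,pickle
np.set_printoptions(precision=1,suppress=True)
P=lambda c,r:(180+c/3-.33,100+r/3-.33)
for n,lc in(('g1',((128,140),(154,410))),('g2',((269,140),(284,410)))):
    s,i,c,d=pickle.load(open(n+'.pkl','rb'));T=wristT(s,i)
    a,b=[plane(i,*P(*q),21,T) for q in lc];f=[plane(i,*P(*q),34,T) for q in((289,230),(296,390))]
    print(n,'line',a,b,'foot',*f)
    for fp in f: print(' gap',fp[1]-(a[1]+(b[1]-a[1])*(fp[0]-a[0])/(b[0]-a[0])))
    g=cv2.cvtColor(i['pixels'],cv2.COLOR_RGB2GRAY)
    for r in(180,190,200,205,215,225):print(r,g[r,262:284])
```

```text
g1 line [524.6 -21.6  21. ] [595.3 -21.5  21. ] foot [543.4  17.3  34. ] [583.9  17.3  34. ]
 gap 38.88762213808861
 gap 38.80855779616046
180 [126 122 123 122 119 114 115 115 117 113 118 122 119 121 127 152 160 160
 160 162 162 158]
190 [123 114 114 116 115 115 116 114 114 115 116 117 116 109  98  89  98 108
 116 115 115 114]
200 [108  78  66  65  67  68  66  67  68  67  65  66  69  69  68  77  92 104
 112 114 112 112]
205 [144 118 107 110 110 109 109 112 112 109 111 111 110 111  99  86  91 100
 108 116 114 116]
215 [160 163 161 162 159 161 161 155 157 158 156 159 162 160 159 142 100  94
 104 112 114 114]
225 [162 160 161 160 161 161 160 160 162 161 161 161 161 162 161 147 136 152
 159 161 161 161]
g2 line [525.  -21.8  21. ] [595.6 -21.2  21. ] foot [543.6 -16.5  34. ] [584.1 -16.4  34. ]
 gap 5.197770828264641
 gap 4.930853445267523
180 [164 162 154 127 123 123 121 118  89  63  89 138 159 152 139 155 165 163
 164 163 164 163]
190 [114 115 117 115 116 115 115 115 101  60  41  79 108 110  94  93 104 111
 116 119 117 115]
200 [113 115 116 114 114 116 114 116 108  82  47  58  95 111 104  91  98 108
 114 117 116 116]
205 [121 118 116 113 117 116 114 116 114  97  55  49  87 109 108  91  98 106
 112 117 114 118]
215 [164 161 164 163 162 160 159 161 159 140  92  65 108 155 155 127 100 100
 109 117 115 116]
225 [164 163 164 165 164 162 164 163 165 161 136  83  77 125 157 153 138 156
 163 165 164 161]
```

View pics/g2b.png

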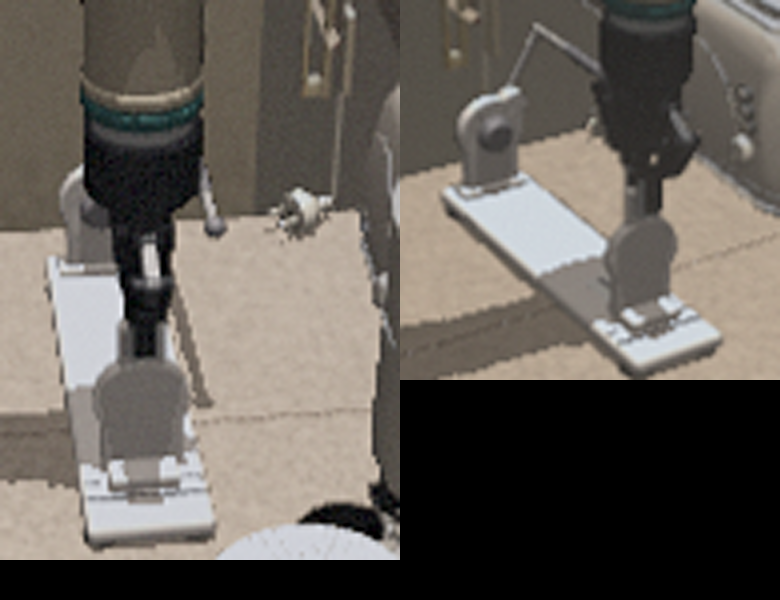

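Gap reads 5.0 mm now, against 38.9 at rest (nominal 38), so about 3.9 mm remain.

Call:
send_rows(
  rows=[
    [[0,-0.2,0,0,0,0],[0,-0.4,0,0,0,0],[0,-0.4,0,0,0,0],[0,-0.4,0,0,0,0],[0,-0.4,0,0,0,0]],
  ],
)

```text
clock: 12.95
eef_pos: [564.6, 7.0, 195.4]
tool_rot: [3.137, 0.002, 3.139]
force: [0.9, 8.1, 4.1]
width: 10.7
gripper_force: 59.1
```

```bash
python3 look.py g3
python3 - <<'E'
from h import *
import cv2,pickle
np.set_printoptions(precision=2,suppress=True)
# subpixel: line = dark dip, foot top edge = next dip; per-row shift vs g1
for n in('g1','g2','g3'):
    s,i,c,d=pickle.load(open(n+'.pkl','rb'));T=wristT(s,i);g=cv2.cvtColor(i['pixels'],cv2.COLOR_RGB2GRAY)
    # line fit on rows 150-166 (front part, clear of foot)
    L=[]
    for r in range(150,165):
        row=g[r,215:285].astype(float);k=int(row.argmin());w=np.clip(row.max()*0.85-row[max(0,k-2):k+3],0,None)
        L.append(plane(i,215+(w*np.arange(max(0,k-2),k+3)).sum()/w.sum(),r,21,T)[:2])
    L=np.array(L);print(n,'line y',np.median(L[:,1]),L[0],L[-1])
    for r in(180,190,200,215,225):print(r,g[r,268:284])
E
```

```text
clock 12.95
eef_pos [564.607   6.969 195.436]
tool_rot [3.137e+00 2.000e-03 3.139e+00]
force [0.889 8.142 4.068]
width 10.698
gripper_force 59.145
qpos [-0.037  0.649 -0.035  1.861  0.028  0.629  1.48 ]
g1 line y -21.534850193552614 [527.26 -21.46] [537.5  -21.56]
180 [115 115 117 113 118 122 119 121 127 152 160 160 160 162 162 158]
190 [116 114 114 115 116 117 116 109  98  89  98 108 116 115 115 114]
200 [ 66  67  68  67  65  66  69  69  68  77  92 104 112 114 112 112]
215 [161 155 157 158 156 159 162 160 159 142 100  94 104 112 114 114]
225 [160 160 162 161 161 161 161 162 161 147 136 152 159 161 161 161]
g2 line y -21.65459054894462 [527.63 -21.56] [537.86 -21.53]
180 [121 118  89  63  89 138 159 152 139 155 165 163 164 163 164 163]
190 [115 115 101  60  41  79 108 110  94  93 104 111 116 119 117 115]
200 [114 116 108  82  47  58  95 111 104  91  98 108 114 117 116 116]
215 [159 161 159 140  92  65 108 155 155 127 100 100 109 117 115 116]
225 [164 163 165 161 136  83  77 125 157 153 138 156 163 165 164 161]
g3 line y -21.683950374967466 [527.65 -21.71] [537.89 -21.54]
180 [123 123 123 125 137 160 148 121 130 156 164 163 164 162 163 164]
190 [115 114 115 115 116 115 115 104  85  91 104 113 117 117 116 118]
200 [114 114 116 119 115 116 115 107  90  86  96 109 114 116 116 117]
215 [159 159 160 157 160 163 164 162 146 102  91 100 111 114 116 116]
225 [166 163 162 165 164 165 163 161 152 117 120 154 163 166 164 164]
```

View pics/g3.png

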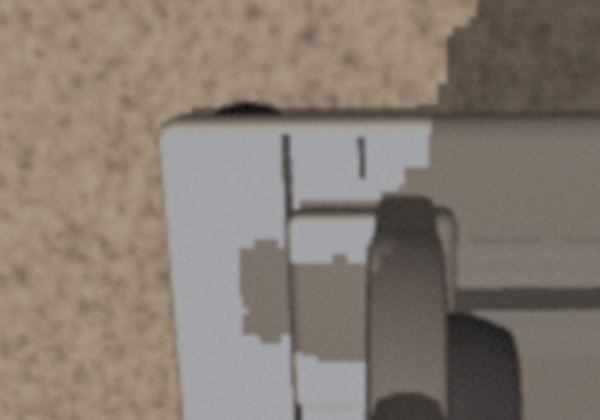

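Run:
```python
from h import *
import cv2,pickle
D={n:pickle.load(open(n+'.pkl','rb')) for n in('w4','g1','g2','g3')}
for n,rows,rng,lr in(('w4',range(160,195,3),(276,288),range(136,150)),('g1',range(184,226,4),(274,281),range(150,165)),('g2',range(184,226,4),(275,281),range(150,165)),('g3',range(184,226,4),(274,281),range(150,165))):
    s,i=D[n][:2];T=wristT(s,i);g=cv2.cvtColor(i['pixels'],cv2.COLOR_RGB2GRAY).astype(float)
    def dip(r,a,b):
        x=g[r,a:b];k=int(x.argmin());k=min(max(k,1),b-a-2);p,q,t=x[k-1:k+2];return a+k+(0.5*(p-t)/(p-2*q+t) if p-2*q+t>0 else 0)
    f=[plane(i,dip(r,*rng),r,34,T)[1] for r in rows]
    l=[plane(i,dip(r,225,260) if n in('w4','g1') and n=='w4' else dip(r,215,285),r,21,T)[1] for r in lr]
    print(n,s['eef_pos'][1].round(2),'foot',np.median(f).round(2),'line',np.median(l).round(2),'gap',(np.median(f)-np.median(l)).round(2))
```

```text
w4 47.48 foot 17.41 line -21.64 gap 39.04
g1 45.2 foot 17.25 line -21.57 gap 38.82
g2 10.76 foot -16.52 line -21.67 gap 5.14
g3 6.97 foot -20.49 line -21.71 gap 1.22
```

Rest gap in the same measure was 39.0, so the foot is now pulled 37.8–38.2 mm. The edge is on the line and the hold is steady, so I hand in.

```bash
python3 -c "
from cell import ctrl
print(ctrl.finish_job())"
```

```text
the job is handed in; nothing more can be done
None
```

The tear-off arm is swung over to the back at its stop, and the gripper is holding the sprung end pulled out to the long line: about 38 mm measured, good to roughly 0.3 mm. I've handed the job in; no result came back.

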